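# Lock a column into its cradle with the U-pin from the hook

### The job

Slide the metal column along the rails of its cradle until its end is fully home against the end stop. Then lift the red-gripped U-pin up off its hook and lower it, held, over the waist of the column with both legs in the two holes of the cradle, until it rests on the waist; let it go there. Do not drop the pin, and leave the other things on the bench where they are.

Things in the scene. Friction and masses are not known exactly. Their poses are not given: they have to be found in the camera images.
- cradle: Grey cradle, fixed; base plate 200 (x) x 90 (y) x 24 mm, origin at the centre of its underside, on the bench. x runs along the column towards the end stop (upright plate, 70 mm wide, face at x = +80 mm, top 100 mm above the bench). Two steel rails along x, at y = +-9 to 19 mm, 31 to 40 mm above the bench, from x = -85 mm to the stop, carry the column, its axis at y = 0, 60 mm above the bench.
- hole_mid (a point): Point half-way between the mouths of the cradle's two holes, on the base plate's top face (24 mm above the bench, at x = y = 0 of the cradle); axes as the cradle's. The holes are vertical, 13 mm wide, 24 mm deep (right through), at y = +-25 mm from here.
- column: Loose aluminium column, blue ends, 160 mm long, 50 mm thick, 0.3 to 0.65 kg, sliding on the rails. Origin at its centre; x along its axis. In the middle a dark waist 24 mm wide, 32 mm in diameter; only there does the U-pin pass over. Starts 30 to 60 mm short of home; home, its end touches the stop and its centre is at x = 0 of the cradle. Its flat -x end is free to push.
- u_pin: Loose U-shaped pin, 0.1 to 0.16 kg, z up. Origin at the centre of its red grip, 16 (x) x 40 (y) x 40 mm high. Under it a steel bow, underside 28 mm below the origin; two 8 mm round legs, 50 mm apart between centres along y, end in round tips 98 mm below the origin. Seated, the bow rests on the waist, origin 104 mm above the bench. Same if turned half round.
- hook_stand: Fixed stand, base 90 x 80 x 12 mm, with a post; origin at the centre of its underside, on the bench. At its top, 115 mm up, a hook of two wires 24 mm apart points to its -x: it dips to the seat 61 mm from the post's axis and turns up to a tip 88 mm from it, 16 mm higher than the seat.
- hook_seat (a point): Where the pin's bow rests on the hook: midway between the wires, on top of them, 113 mm above the bench; axes as the stand's. The hanging pin's y lies along this y, its legs straddling the wires, its grip's centre 28 mm above this point.
- bench_timer: Bystander: white bench timer with a red knob, 66 x 66 x 46 mm, origin under its centre.
- reagent_vial: Bystander: small vial with a blue cap, 23 mm across, 46 mm high, origin under its centre.
- label_roll: Bystander: roll of labels, 61 x 85 x 38 mm, origin at its underside.
- kidney_dish: Bystander: steel kidney dish, 72 x 164 x 28 mm, origin at its underside.

How it is judged:
By the outcome, as a careful person would: the job done as asked, in the order asked, and still so for the second after the job is handed in, with the robot touching nothing.
It also fails if it takes over 61 s, if anything falls off the work surface, if the arm or the gripper's body presses on something with over 40 N, if the wrist force passes 120 N, or if a joint passes its speed limit or range.

### The arm

A 6-joint arm with a two-finger parallel gripper is mounted at the origin on a cart in front of the work surface, level with it; the furniture and walls round the work are solid. World frame = base frame: x ahead of the robot, y to its left, z up, the work surface at z = 0. Lengths are in m, angles in rad, forces in N, time in s.
With the tool pointing down it reaches from about 0.35 to 0.975 m from the base axis. Payload 4.9 kg.
Tool frame: the origin (TCP) lies at the very end of the fingers, on their centre line; the grasp point (between the pads) lies 19 mm behind it; z points along the fingers, y is the line along which they close (so a half turn about z gives the same grasp; the last joint's range is limited). The gripper opens to 85 mm and grips with 20 to 120 N. Pads are 22 mm wide; open, the fingers measure 114 mm over their backs; the gripper's body (76 mm by 85 mm) begins 54 mm behind the grasp point. The pads swing forward as they close: fully open they stand 13 mm farther back than shut.
Start: joints at [-1.466, 0.053, 1.613, -0, 1.476, -0.119], TCP at [0.139, -0.609, 0.208] pointing down, gripper open.
Joint ranges: [-3.01, 3.01], [-1.01, 2.22], [0.06, 2.58], [-1.02, 4.17], [0.09, 2.62], [-3.14, 3.14]. Speed limits (rad/s): [2.57, 2.57, 3.14, 3.14, 3.14, 3.14].

### API

Orientations are given as a unit quaternion [w, x, y, z].
In Python, from plant import state, optics, ticket, nets gives the robot as it stands. The module is installed in compiled form; this text tells all that it offers.
- The arm moves only by the shell command python3 -m inch 'ROWS' [OPENING]. ROWS is JSON, a list of rows, each an object of numbers: "dx", "dy", "dz": the shift along the tool's x, y, z as a fraction of full scale; "rx", "ry", "rz": the turn, a rotation vector about the tool's x, y, z as a fraction of full scale. In form: [{"dx": .., "dy": .., "dz": .., "rx": .., "ry": .., "rz": ..}, ...]. A call has 1 to 5 rows; each row is the pose to reach, as a shift and turn from the pose commanded when the call began, along the tool's axes at that moment; what a row does not reach only later rows make up. Full scale, the value 1, is 0.8 m for a shift and 1.5 rad for a turn. A row lasts 1/10 s, in which the tool goes at most 50 mm and 8.59 degrees, less where a joint would pass 70% of its speed; a pose out of reach is approached as far as the arm can. A call with a number of a shift or a turn outside -1 to 1 is refused whole. A call with a gripper value outside its range is refused whole. OPENING is the opening, from -1 (shut) to 1 (fully open), set as the call begins (- or left out, the last holds). The fingers move at their own pace and stop on an object; the grip force is fixed at half the most. Time passes only in rows, so rows that repeat a pose let the fingers close. It gives the time, the measured TCP pose, the force, the opening and the grip force at its end, in the units of the state.
- state(): the state, without advancing time (a new reading comes with each control period).
- optics.grab_frame(name): name is "side" or "top" or "wrist"; returns the picture (420x560x3 uint8, red, green, blue); there is no depth.
- optics.camera_info(name): a dict with "fx", "fy", "cx", "cy" (pixels), "R" (3x3) and "t" (3): a world point X has camera coordinates R X + t. Camera axes: x right, y down, z forward; pixel columns grow to the right and rows downward; lengths in m; the calibration is good to about 2 mm. A picture is of the moment at which its call begins: read the wrist's pose just before it. camera_info takes no time and is no camera call; for the wrist camera it gives the pose at the moment of the call.
- ticket.job_done(): hands the job in; it is judged then, once.
Trained networks look in the newest picture that a camera, given by its name, has taken for a name from the list of things; names that differ only in an ending like _2 or _b are one class to them, and where a whole thing is asked for, a point or a joint stands for the part that bears it (a point fixed in the world has none). Each returns a list of dicts, best first, with "confidence" (0 to 1); they miss things now and then, are a little off and sometimes report something else, mostly with a low value. They report only what shows in the picture. A call takes as long as a camera call.
- nets.boxes_of(camera, name): "bbox" ([centre column, centre row, width, height] in pixels, round what is visible of it).
- nets.outline_of(camera, name): "pixels" (420x560 bool, what is visible of it) and "bbox" ([centre column, centre row, width, height] in pixels, round what is visible of it).
The state is a dict: "time": time; "joint_pos": joint angles; "joint_vel": joint speeds; "joint_efforts": joint torques, N m; "tool_pos": TCP position; "tool_rot": TCP orientation; "contact_force": force on the tool from outside, world axes, zero at the start; "ft_torque": the same for the moment, N m; "gripper_width": opening from 0.0 (shut) to 1.0 (fully open); "grasp_force": force on a finger pad.
Only numpy, scipy, OpenCV 4.12 (cv2) and the standard library are available. Lean on these libraries where they do the work, as an engineer would, in place of code of your own. Each camera call takes 0.05 s, during which the arm holds its last target. There are 200 camera calls.

## Working session

There is one attempt and no reset: what is moved stays moved. The work goes in short steps, Python scripts to look and compute and a shell command to move; the robot and the scene stay as the last step left them, time stands still between calls to the robot, and variables do not carry over. Pictures are saved under pics/ and viewed, at most 10 in all, crops included, and the job is handed in when it is done.

```bash
mkdir -p pics
cat > h.py <<'E'
import numpy as np, cv2
from plant import state, optics, ticket, nets
def save(n,f):
    im=optics.grab_frame(n); cv2.imwrite('pics/'+f,im[:,:,::-1]); return im
E
python3 - <<'E'
from h import *
s=state(); print({k:np.round(v,3).tolist() for k,v in s.items()})
ims=[]
for n in ['side','top']:
    im=save(n,n+'0.png')
    c=optics.camera_info(n); print(n,np.round([c['fx'],c['fy'],c['cx'],c['cy']],1),np.round(c['R'],3).tolist(),np.round(c['t'],3), 'pos',np.round(-np.array(c['R']).T@c['t'],3))
    for t in ['cradle','column','u_pin','hook_stand','bench_timer','reagent_vial','label_roll','kidney_dish']:
        r=nets.boxes_of(n,t)
        print(t,[(round(d['confidence'],2),np.round(d['bbox']).tolist()) for d in r[:2]])
E
```

```text
{'time': 0.0, 'joint_pos': [-1.466, 0.053, 1.614, -0.0, 1.476, -0.119], 'joint_vel': [0.002, 0.0, -0.001, 0.001, -0.001, -0.001], 'joint_efforts': [-0.0, -39.368, -37.018, -0.0, 0.007, -0.0], 'tool_pos': [0.139, -0.609, 0.207], 'tool_rot': [-0.001, 0.994, 0.112, 0.0], 'contact_force': [0.313, 0.691, 0.031], 'ft_torque': [-0.03, 0.02, -0.019], 'grasp_force': 0.0, 'gripper_width': 1.001}
side [381.8 381.8 276.9 213.6] [[0.981, -0.194, -0.02], [-0.126, -0.553, -0.824], [0.149, 0.81, -0.567]] [-0.533  0.145  0.997] pos [ 0.392 -0.831  0.674]
cradle [(0.62, [253.0, 199.0, 36.0, 55.0])]
column [(0.93, [255.0, 205.0, 21.0, 41.0])]
u_pin [(0.84, [323.0, 336.0, 11.0, 64.0])]
hook_stand [(0.98, [342.0, 353.0, 68.0, 67.0])]
bench_timer [(0.59, [289.0, 174.0, 19.0, 14.0]), (0.16, [343.0, 353.0, 68.0, 67.0])]
reagent_vial [(0.68, [347.0, 274.0, 11.0, 18.0]), (0.45, [254.0, 200.0, 38.0, 61.0])]
label_roll [(0.85, [314.0, 216.0, 20.0, 24.0]), (0.45, [222.0, 359.0, 70.0, 53.0])]
kidney_dish [(0.6, [221.0, 359.0, 71.0, 59.0])]
top [473.  473.  282.4 199.4] [[0.016, -1.0, -0.023], [-0.985, -0.012, -0.17], [0.17, 0.025, -0.985]] [-0.018  0.539  1.388] pos [ 0.295 -0.046  1.459]
cradle [(0.94, [226.0, 212.0, 66.0, 33.0])]
column [(0.67, [240.0, 211.0, 55.0, 21.0])]
u_pin [(0.65, [419.0, 195.0, 26.0, 14.0]), (0.31, [227.0, 212.0, 67.0, 33.0])]
hook_stand [(0.56, [415.0, 187.0, 33.0, 39.0])]
bench_timer [(0.86, [168.0, 170.0, 23.0, 27.0])]
reagent_vial []
label_roll [(0.8, [258.0, 163.0, 19.0, 21.0])]
kidney_dish [(0.75, [400.0, 263.0, 42.0, 42.0])]
```

View pics/side0.png

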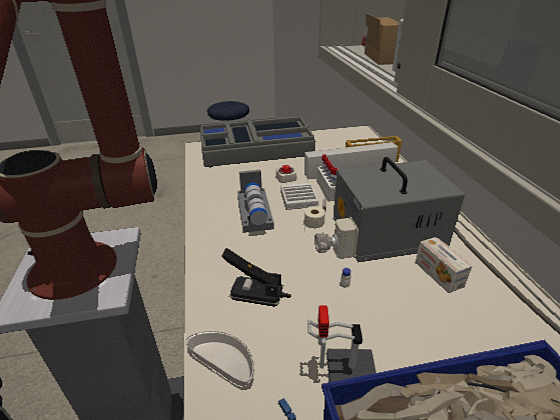

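View pics/top0.png

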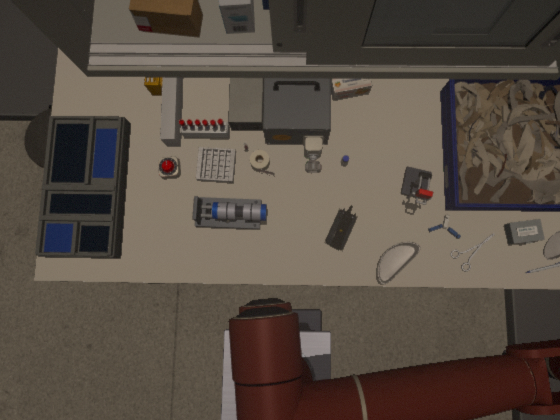

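```bash
cat >> h.py <<'E'
def ray(c,uv):
    R=np.array(c['R']);o=-R.T@np.array(c['t']); d=R.T@np.array([(uv[0]-c['cx'])/c['fx'],(uv[1]-c['cy'])/c['fy'],1]); return o,d/np.linalg.norm(d)
def onz(c,uv,z):
    o,d=ray(c,uv); return o+d*(z-o[2])/d[2]
def tri(rs):
    A=np.zeros((3,3));b=np.zeros(3)
    for o,d in rs:
        P=np.eye(3)-np.outer(d,d);A+=P;b+=P@o
    X=np.linalg.solve(A,b); return X,[np.linalg.norm((np.eye(3)-np.outer(d,d))@(X-o)) for o,d in rs]
def proj(c,X):
    p=np.array(c['R'])@np.array(X)+c['t']; return np.array([c['fx']*p[0]/p[2]+c['cx'],c['fy']*p[1]/p[2]+c['cy']])
def red(im,box):
    h=cv2.cvtColor(im,cv2.COLOR_RGB2HSV); m=((h[...,0]<8)|(h[...,0]>172))&(h[...,1]>150)&(h[...,2]>70)
    k=np.zeros_like(m);x,y,w,g=box;k[int(y-g/2):int(y+g/2),int(x-w/2):int(x+w/2)]=1
    ys,xs=np.nonzero(m&k); return np.array([xs.mean(),ys.mean()]),len(xs)
E
python3 - <<'E'
from h import *
cs=optics.camera_info('side');ct=optics.camera_info('top')
a=cv2.imread('pics/side0.png')[:,:,::-1];b=cv2.imread('pics/top0.png')[:,:,::-1]
u,n=red(a,[323,325,40,50]);v,m=red(b,[422,193,36,30]);print(u,n,v,m)
print('grip',tri([ray(cs,u),ray(ct,v)]))
print('stop end/free end', onz(ct,(194,212),.024),onz(ct,(263,212),.024))
print('column', tri([ray(cs,(255,205)),ray(ct,(240,211))]), onz(ct,(213,211),.06),onz(ct,(267,211),.06))
print('stand base',onz(ct,(417,179),.012), onz(ct,(412,200),.113))
w=optics.camera_info('wrist');print('wristcam',np.round(w['R'],3).tolist(),-np.array(w['R']).T@w['t'],w['fx'],w['cx'],w['cy'])
i=cv2.resize(b[140:260,170:450],None,fx=2.8,fy=2.8,interpolation=2);i2=cv2.resize(a[290:390,280:400],None,fx=3,fy=3,interpolation=2)
i2=np.pad(i2[:260],((0,0),(0,784-360),(0,0)));cv2.imwrite('pics/c.png',np.vstack([i[:336],i2])[:,:,::-1])
E
```

```text
[323.11872146 318.48401826] 219 [425.32051282 192.34615385] 78
grip (array([ 0.54606962, -0.41232538,  0.14947684]), [np.float64(0.00016666568057113352), np.float64(0.00016666568057112612)])
stop end/free end [0.50011421 0.26201346 0.024     ] [0.50279562 0.04937629 0.024     ]
column (array([0.5010178 , 0.11690472, 0.05229483]), [np.float64(0.00014643769406579474), np.float64(0.00014643769406594252)]) [0.49872388 0.19717353 0.06      ] [0.50076014 0.03506147 0.06      ]
stand base [ 0.61413579 -0.42652051  0.012     ] [ 0.53008959 -0.38374932  0.113     ]
wristcam [[0.221, -0.975, 0.0], [-0.942, -0.213, 0.26], [-0.253, -0.058, -0.966]] [ 0.20272612 -0.59547575  0.37451288] 315.1949961437374 284.81951235383 205.60319105117702
```

View pics/c.png

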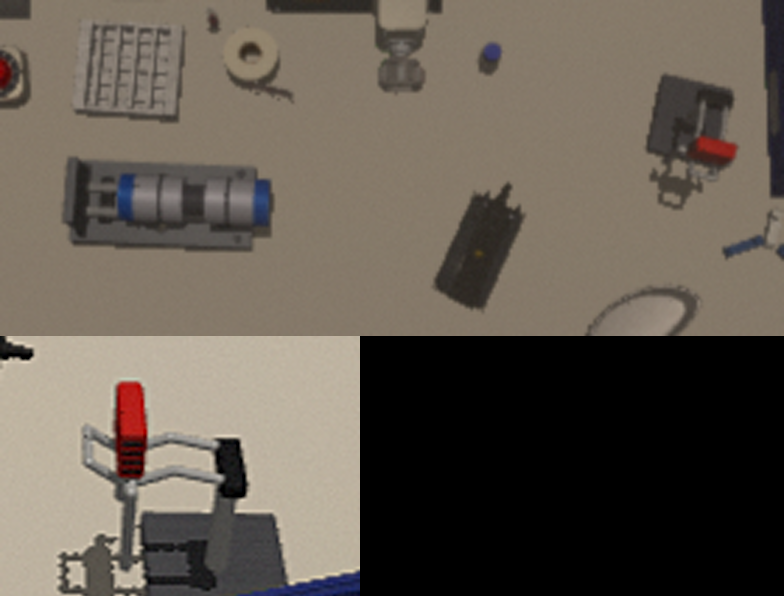

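```bash
cat >> h.py <<'E'
from scipy.spatial.transform import Rotation as Ro
def row(pos,head):   # tool down, tool x heading (deg)
    s=state(); q=s['tool_rot']; R=Ro.from_quat([q[1],q[2],q[3],q[0]])
    h=np.radians(head); x=[np.cos(h),np.sin(h),0]; y=[np.sin(h),-np.cos(h),0]
    T=Ro.from_matrix(np.array([x,y,[0,0,-1]]).T)
    d=R.inv().apply(np.array(pos)-s['tool_pos'])/.8; r=(R.inv()*T).as_rotvec()/1.5
    print('row',np.round(d,4),np.round(r,4))
E
python3 -m inch '[{"dx":0.61,"dy":-0.642,"dz":-0.05,"rz":-0.9},{"dx":0.61,"dy":-0.642,"dz":-0.05,"rz":-0.9},{"dx":0.61,"dy":-0.642,"dz":-0.05,"rz":-0.9},{"dx":0.61,"dy":-0.642,"dz":-0.05,"rz":-0.9},{"dx":0.61,"dy":-0.642,"dz":-0.05,"rz":-0.9}]' -1
python3 -c "
from h import *
row([.5,0,.25],90);print(state()['tool_pos'])"
```

```text
row [ 0.6094 -0.6425 -0.0523] [-0.    -0.    -0.898]
[ 0.13869955 -0.60939075  0.20812764]validation failed for argument at $[0]...
```

```bash
python3 -m inch '[{"dx":0.61,"dy":-0.642,"dz":-0.05,"rx":0,"ry":0,"rz":-0.9},{"dx":0.61,"dy":-0.642,"dz":-0.05,"rx":0,"ry":0,"rz":-0.9},{"dx":0.61,"dy":-0.642,"dz":-0.05,"rx":0,"ry":0,"rz":-0.9},{"dx":0.61,"dy":-0.642,"dz":-0.05,"rx":0,"ry":0,"rz":-0.9},{"dx":0.61,"dy":-0.642,"dz":-0.05,"rx":0,"ry":0,"rz":-0.9}]' -1
python3 -c "
from h import *
row([.5,0,.25],90);print(state()['tool_pos'])"
```

```text
time: 1.4
tool_pos: [0.2668, -0.3931, 0.2224]
tool_rot: [0.0, 0.883, 0.47, 0.0]
contact_force: [1.2, -0.6, 0.6]
gripper_width: 0.138
grasp_force: 0.0
row [ 0.5704 -0.032  -0.0346] [ 3.000e-04  2.000e-04 -3.944e-01]
[ 0.26679988 -0.3931067   0.22236361]
```

```bash
python3 -m inch '[{"dx":0.57,"dy":-0.032,"dz":-0.035,"rx":0,"ry":0,"rz":-0.394},{"dx":0.57,"dy":-0.032,"dz":-0.035,"rx":0,"ry":0,"rz":-0.394},{"dx":0.57,"dy":-0.032,"dz":-0.035,"rx":0,"ry":0,"rz":-0.394},{"dx":0.57,"dy":-0.032,"dz":-0.035,"rx":0,"ry":0,"rz":-0.394},{"dx":0.57,"dy":-0.032,"dz":-0.035,"rx":0,"ry":0,"rz":-0.394}]'
python3 -c "
from h import *
row([.5,0,.25],90)"
```

```text
time: 1.9
tool_pos: [0.3954, -0.1791, 0.2381]
tool_rot: [0.001, 0.709, 0.706, 0.0]
contact_force: [0.7, -0.1, 0.4]
gripper_width: 0.007
grasp_force: 0.0
row [ 0.2244  0.1299 -0.0149] [ 0.0009  0.0006 -0.0027]
```

```bash
python3 -m inch '[{"dx":0.22,"dy":0.13,"dz":-0.015,"rx":0,"ry":0,"rz":0},{"dx":0.22,"dy":0.13,"dz":-0.015,"rx":0,"ry":0,"rz":0},{"dx":0.22,"dy":0.13,"dz":-0.015,"rx":0,"ry":0,"rz":0},{"dx":0.22,"dy":0.13,"dz":-0.015,"rx":0,"ry":0,"rz":0},{"dx":0.22,"dy":0.13,"dz":-0.015,"rx":0,"ry":0,"rz":0}]'
python3 - <<'E'
from h import *
im=save('wrist','w1.png');c=optics.camera_info('wrist');np.save('w1.npy',c,allow_pickle=True)
s=state();print(s['tool_pos'],s['tool_rot'])
for t in ['cradle','column','hole_mid']:
    r=nets.outline_of('wrist',t); print(t,[(round(d['confidence'],2),np.round(d['bbox'],1).tolist(), [np.round(v,1).tolist() for v in cv2.minAreaRect(np.argwhere(d['pixels'])[:,::-1].astype(np.float32))[:2]]) for d in r[:2]])
E
```

```text
time: 2.4
tool_pos: [0.5013, -0.0012, 0.25]
tool_rot: [-0.0, 0.707, 0.707, 0.001]
contact_force: [-0.5, -0.3, -0.2]
gripper_width: 0.002
grasp_force: 0.0
[ 0.500675   -0.00282242  0.24970845] [-6.52188813e-05  7.07448503e-01  7.06764860e-01  2.10782361e-04]
cradle [(0.62, [284.6, 63.4, 83.5, 126.8], [[285.0, 63.5], [127.0, 82.0]])]
column [(0.63, [285.9, 73.4, 48.5, 146.8], [[283.0, 73.7], [49.5, 149.1]])]
hole_mid [(0.74, [285.9, 66.0, 79.9, 132.0], [[283.7, 63.0], [81.2, 128.5]])]
```

View pics/w1.png

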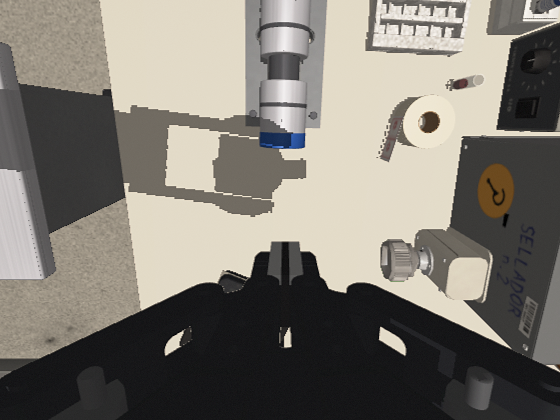

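Run:
```python
from h import *
c=np.load('w1.npy',allow_pickle=True).item()
print('end axis',onz(c,(282.5,140),.06),'rim top',onz(c,(282.5,132),.085),'rim bot',onz(c,(282.5,148),.035))
print('cradle base corners',onz(c,(246,127),.024),onz(c,(327,127),.024),'far',onz(c,(246,5),.024),onz(c,(326,5),.024))
print('waist',onz(c,(284,53),.076),onz(c,(284,80),.076), 'col far',onz(c,(263,10),.06),onz(c,(309,10),.06))
p=onz(c,(282.5,140),.06);row([p[0],p[1]-.03,.12],90)
```

```text
end axis [0.49815357 0.04170094 0.06      ] rim top [0.49837766 0.05115302 0.085     ] rim bot [0.49792419 0.03091641 0.035     ]
cradle base corners [0.45387164 0.05513269 0.024     ] [0.55165799 0.05493116 0.024     ] far [0.45829745 0.18538272 0.024     ] [0.5463115 0.185191  0.024    ]
waist [0.50009495 0.12696345 0.076     ] [0.50002651 0.10199192 0.076     ] col far [0.47910621 0.16958063 0.06      ] [0.52523558 0.16948035 0.06      ]
row [ 0.0225 -0.0015  0.1616] [-0.0004  0.0003 -0.0044]
```

```bash
python3 -m inch '[{"dx":0.005,"dy":0.001,"dz":0.06,"rx":0,"ry":0,"rz":0},{"dx":0.005,"dy":0.001,"dz":0.12,"rx":0,"ry":0,"rz":0},{"dx":0.005,"dy":0.001,"dz":0.18,"rx":0,"ry":0,"rz":0},{"dx":0.005,"dy":0.001,"dz":0.245,"rx":0,"ry":0,"rz":0},{"dx":0.005,"dy":0.001,"dz":0.245,"rx":0,"ry":0,"rz":0}]'
python3 -m inch '[{"dx":0.02,"dy":0,"dz":0,"rx":0,"ry":0,"rz":0},{"dx":0.03,"dy":0,"dz":0,"rx":0,"ry":0,"rz":0},{"dx":0.04,"dy":0,"dz":0,"rx":0,"ry":0,"rz":0},{"dx":0.048,"dy":0,"dz":0,"rx":0,"ry":0,"rz":0},{"dx":0.052,"dy":0,"dz":0,"rx":0,"ry":0,"rz":0}]'
```

```text
time: 3.1
tool_pos: [0.4936, -0.0023, 0.0461]
tool_rot: [-0.006, 0.71, 0.704, -0.005]
contact_force: [-1.9, 0.2, -0.2]
gripper_width: 0.002
grasp_force: 0.0
time: 3.6
tool_pos: [0.5022, 0.0399, 0.0553]
tool_rot: [0.002, 0.709, 0.705, 0.001]
contact_force: [-0.4, -2.9, 2.0]
gripper_width: 0.001
grasp_force: 1.5
```

```bash
python3 -m inch '[{"dx":0.005,"dy":0,"dz":0,"rx":0,"ry":0,"rz":0},{"dx":0.01,"dy":0,"dz":0,"rx":0,"ry":0,"rz":0},{"dx":0.015,"dy":0,"dz":0,"rx":0,"ry":0,"rz":0},{"dx":0.019,"dy":0,"dz":0,"rx":0,"ry":0,"rz":0},{"dx":0.022,"dy":0,"dz":0,"rx":0,"ry":0,"rz":0}]'
python3 -m inch '[{"dx":0.002,"dy":0,"dz":0,"rx":0,"ry":0,"rz":0},{"dx":0.004,"dy":0,"dz":0,"rx":0,"ry":0,"rz":0},{"dx":0.006,"dy":0,"dz":0,"rx":0,"ry":0,"rz":0},{"dx":0.008,"dy":0,"dz":0,"rx":0,"ry":0,"rz":0}]'
```

```text
time: 4.1
tool_pos: [0.5008, 0.0579, 0.0534]
tool_rot: [-0.0, 0.709, 0.705, -0.0]
contact_force: [1.1, -2.4, 2.4]
gripper_width: 0.0
grasp_force: 1.5
time: 4.5
tool_pos: [0.5009, 0.0642, 0.0534]
tool_rot: [-0.0, 0.709, 0.705, -0.0]
contact_force: [0.3, -3.7, 1.6]
gripper_width: 0.002
grasp_force: 1.4
```

Still sliding; continue until the force rises.

```bash
python3 -m inch '[{"dx":0.002,"dy":0,"dz":0,"rx":0,"ry":0,"rz":0},{"dx":0.004,"dy":0,"dz":0,"rx":0,"ry":0,"rz":0},{"dx":0.006,"dy":0,"dz":0,"rx":0,"ry":0,"rz":0}]'
python3 -m inch '[{"dx":0.0015,"dy":0,"dz":0,"rx":0,"ry":0,"rz":0},{"dx":0.003,"dy":0,"dz":0,"rx":0,"ry":0,"rz":0},{"dx":0.003,"dy":0,"dz":0,"rx":0,"ry":0,"rz":0}]'
```

```text
time: 4.8
tool_pos: [0.5009, 0.0667, 0.0535]
tool_rot: [0.002, 0.709, 0.705, -0.002]
contact_force: [-0.1, -14.7, 1.9]
gripper_width: -0.0
grasp_force: 7.2
time: 5.1
tool_pos: [0.5009, 0.0667, 0.0535]
tool_rot: [0.003, 0.709, 0.705, -0.004]
contact_force: [-0.7, -19.3, 3.8]
gripper_width: 0.0
grasp_force: 9.6
```

```bash
python3 -m inch '[{"dx":-0.025,"dy":0,"dz":0,"rx":0,"ry":0,"rz":0},{"dx":-0.04,"dy":0,"dz":-0.05,"rx":0,"ry":0,"rz":0},{"dx":-0.04,"dy":0,"dz":-0.11,"rx":0,"ry":0,"rz":0},{"dx":-0.01,"dy":0,"dz":-0.17,"rx":0,"ry":0,"rz":0},{"dx":0.0,"dy":0,"dz":-0.23,"rx":0,"ry":0,"rz":0}]'
python3 -m inch '[{"dx":0,"dy":0,"dz":0,"rx":0,"ry":0,"rz":0},{"dx":0,"dy":0,"dz":0,"rx":0,"ry":0,"rz":0},{"dx":0,"dy":0,"dz":0,"rx":0,"ry":0,"rz":0}]'
python3 - <<'E'
from h import *
c=optics.camera_info('wrist');im=save('wrist','w2.png');np.save('w2.npy',c,allow_pickle=True)
s=state();print(s['tool_pos'],s['tool_rot'])
cv2.imwrite('pics/w2c.png',cv2.resize(im[0:200,190:380],None,fx=3,fy=3,interpolation=2)[:,:,::-1])
E
```

```text
time: 5.6
tool_pos: [0.4997, 0.0725, 0.2357]
tool_rot: [-0.002, 0.709, 0.705, -0.0]
contact_force: [1.4, -0.5, 0.1]
gripper_width: 0.003
grasp_force: 0.0
time: 5.9
tool_pos: [0.4999, 0.0712, 0.2332]
tool_rot: [-0.002, 0.709, 0.705, -0.001]
contact_force: [0.4, 0.9, -1.5]
gripper_width: -0.0
grasp_force: 0.0
[0.49964986 0.07105922 0.2327137 ] [-0.00182311  0.70922251  0.70498101 -0.00137514]
```

View pics/w2c.png

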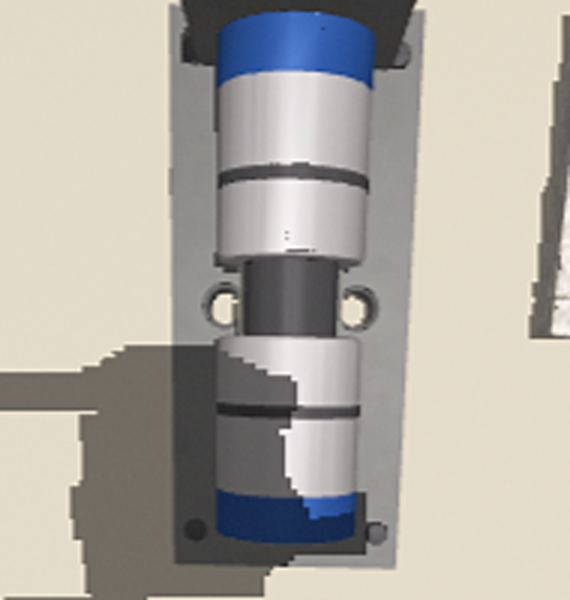

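Run:
```python
from h import *
c=np.load('w2.npy',allow_pickle=True).item()
f=lambda x,y:(190+(x+.5)/3-.5,(y+.5)/3-.5)
P=[onz(c,f(*p),.024) for p in [(171,60),(176,563),(423,60),(396,568),(203,306),(379,308)]]
for p in P:print(np.round(p,4))
print('mid',(P[4]+P[5])/2, 'yaws',[np.degrees(np.arctan2(*(a-b)[1::-1])) for a,b in [(P[0],P[1]),(P[2],P[3])]],'holes',np.degrees(np.arctan2(*(P[5]-P[4])[1::-1])))
print('waist y',[onz(c,f(290,y),.076)[1] for y in (258,337)], [onz(c,f(x,297),.06)[0] for x in (243,338)])
row([.46,-.2,.25],-12)
```

```text
[0.4595 0.2408 0.024 ]
[0.4546 0.0586 0.024 ]
[0.549  0.2401 0.024 ]
[0.5438 0.056  0.024 ]
[0.4685 0.1575 0.024 ]
[0.535  0.1564 0.024 ]
mid [0.50172074 0.15695476 0.024     ] yaws [np.float64(88.45089871899701), np.float64(88.3590729014745)] holes -1.0240812286873027
waist y [np.float64(0.169042047871113), np.float64(0.1446787621450119)] [np.float64(0.4853076327159682), np.float64(0.5176927529707627)]
row [-0.3391 -0.0476 -0.0216] [-0.0025  0.0024  1.1828]
```

```bash
python3 -m inch '[{"dx":-0.55,"dy":-0.05,"dz":-0.045,"rx":0,"ry":0,"rz":0.9},{"dx":-0.55,"dy":-0.05,"dz":-0.045,"rx":0,"ry":0,"rz":0.9},{"dx":-0.55,"dy":-0.05,"dz":-0.045,"rx":0,"ry":0,"rz":0.9},{"dx":-0.55,"dy":-0.05,"dz":-0.045,"rx":0,"ry":0,"rz":0.9},{"dx":-0.55,"dy":-0.05,"dz":-0.045,"rx":0,"ry":0,"rz":0.9}]' 1
python3 -c "
from h import *
row([.45,-.39,.27],-12)"
```

```text
time: 6.45
tool_pos: [0.4755, -0.1786, 0.2534]
tool_rot: [-0.002, 0.919, 0.393, -0.001]
contact_force: [1.3, 0.4, 0.0]
gripper_width: 0.85
grasp_force: 0.0
row [-0.2131  0.1594 -0.0213] [-0.0022  0.0015  0.6785]
```

```bash
python3 -m inch '[{"dx":-0.21,"dy":0.16,"dz":-0.02,"rx":0,"ry":0,"rz":0.68},{"dx":-0.21,"dy":0.16,"dz":-0.02,"rx":0,"ry":0,"rz":0.68},{"dx":-0.21,"dy":0.16,"dz":-0.02,"rx":0,"ry":0,"rz":0.68},{"dx":-0.21,"dy":0.16,"dz":-0.02,"rx":0,"ry":0,"rz":0.68},{"dx":-0.21,"dy":0.16,"dz":-0.02,"rx":0,"ry":0,"rz":0.68}]'
python3 -c "
from h import *
row([.45,-.39,.27],-12)"
```

```text
time: 6.95
tool_pos: [0.4527, -0.391, 0.2688]
tool_rot: [-0.001, 1.0, 0.027, -0.002]
contact_force: [0.2, 0.3, -0.6]
gripper_width: 1.001
grasp_force: 0.0
row [-0.0033 -0.0014 -0.0015] [-0.0014  0.0022  0.1753]
```

```bash
python3 -m inch '[{"dx":0,"dy":0,"dz":0,"rx":0,"ry":0,"rz":0.175},{"dx":0,"dy":0,"dz":0,"rx":0,"ry":0,"rz":0.175},{"dx":0,"dy":0,"dz":0,"rx":0,"ry":0,"rz":0.175},{"dx":0,"dy":0,"dz":0,"rx":0,"ry":0,"rz":0.175}]'
python3 - <<'E'
from h import *
c=optics.camera_info('wrist');im=save('wrist','w3.png');np.save('w3.npy',c,allow_pickle=True)
s=state();print(s['tool_pos'],s['tool_rot'])
print(proj(c,[.546,-.412,.149]))
for t in ['u_pin']:
    print([(round(d['confidence'],2),np.round(d['bbox'],1).tolist()) for d in nets.boxes_of('wrist',t)])
E
```

```text
time: 7.35
tool_pos: [0.4543, -0.3867, 0.2698]
tool_rot: [-0.001, 0.995, -0.098, -0.001]
contact_force: [0.1, -0.1, 0.3]
gripper_width: 1.0
grasp_force: 0.0
[ 0.45447914 -0.38673567  0.27025531] [-8.32209709e-04  9.95214254e-01 -9.77102214e-02 -7.79749617e-04]
[292.44707242  85.27445335]
[(0.64, [291.8, 88.3, 62.0, 25.9])]
```

View pics/w3.png

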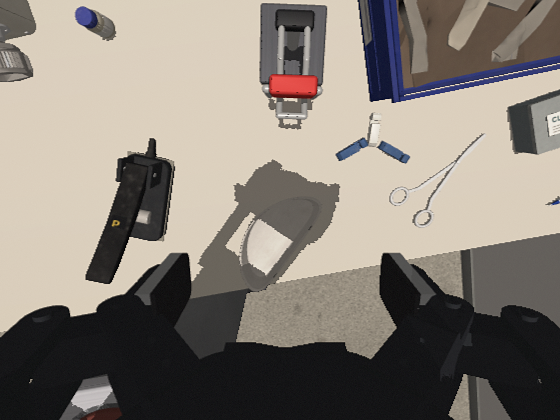

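```bash
python3 -m inch '[{"dx":0.03,"dy":0.0,"dz":0.0,"rx":0,"ry":0,"rz":0},{"dx":0.065,"dy":0.003,"dz":0.0,"rx":0,"ry":0,"rz":0},{"dx":0.065,"dy":0.003,"dz":0.0,"rx":0,"ry":0,"rz":0},{"dx":0.065,"dy":0.003,"dz":0.0,"rx":0,"ry":0,"rz":0}]'
cat >> h.py <<'E'
def redrect(im,box):
    h=cv2.cvtColor(np.ascontiguousarray(im),cv2.COLOR_RGB2HSV); m=((h[...,0]<8)|(h[...,0]>172))&(h[...,1]>150)&(h[...,2]>70)
    k=np.zeros_like(m);x,y,w,g=box;k[max(0,int(y-g/2)):int(y+g/2),int(x-w/2):int(x+w/2)]=1
    ys,xs=np.nonzero(m&k); return (xs.mean(),ys.mean()),cv2.minAreaRect(np.stack([xs,ys],1).astype(np.float32)),m&k
E
python3 - <<'E'
from h import *
c0=np.load('w3.npy',allow_pickle=True).item();i0=cv2.imread('pics/w3.png')[:,:,::-1]
c=optics.camera_info('wrist');im=save('wrist','w4.png');np.save('w4.npy',c,allow_pickle=True)
s=state();print(s['tool_pos'],s['tool_rot'])
m0,r0,_=redrect(i0,[292,86,80,50]);p=proj(c,[.546,-.412,.149]);m1,r1,_=redrect(im,[*p,120,120])
print(m0,r0,p,m1,r1)
print('tri',tri([ray(c0,m0),ray(c,m1)]))
x,y=int(p[0]),int(p[1])
cv2.imwrite('pics/w4c.png',cv2.resize(im[y-90:y+90,x-100:x+100],None,fx=3,fy=3,interpolation=2)[:,:,::-1]);print('crop0',x-100,y-90)
E
```

```text
time: 7.85
tool_pos: [0.5053, -0.3994, 0.271]
tool_rot: [-0.0, 0.995, -0.098, -0.001]
contact_force: [-0.6, -0.3, -0.1]
gripper_width: 1.003
grasp_force: 0.0
[ 0.50497298 -0.39943998  0.27136216] [-1.94083041e-04  9.95159845e-01 -9.82683718e-02 -4.15572208e-04]
(np.float64(292.687030075188), np.float64(85.71710526315789)) ((293.0, 85.5), (23.0, 48.0), 90.0) [289.11976767 147.53051865] (np.float64(289.28125), np.float64(148.11574074074073)) ((289.39697265625, 148.0758819580078), (45.16388702392578, 19.464435577392578), 2.2906100749969482)
tri (array([ 0.54553154, -0.41207086,  0.14992317]), [np.float64(2.6332518919838612e-05), np.float64(2.63325189199415e-05)])
crop0 189 57
```

View pics/w4c.png

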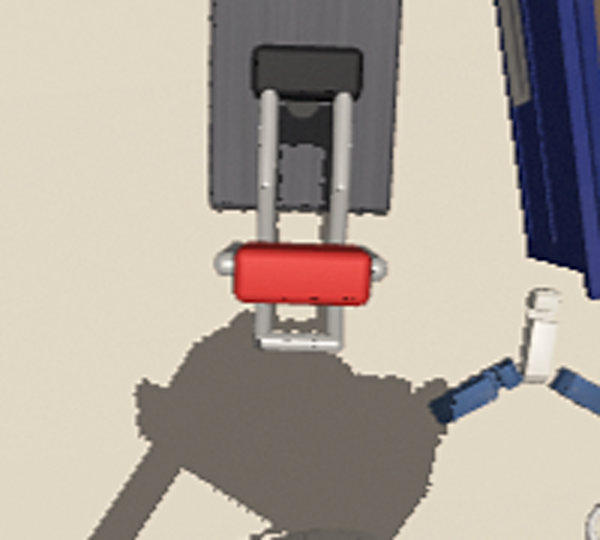

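```bash
python3 -c "
from h import *
row([.5455,-.412,.20],-13.5)"
```

```text
row [0.0528 0.0055 0.0892] [-0.0002  0.0006  0.0258]
```

```bash
python3 -m inch '[{"dx":0.04,"dy":0.0055,"dz":0.0,"rx":0,"ry":0,"rz":0.026},{"dx":0.053,"dy":0.0055,"dz":0.03,"rx":0,"ry":0,"rz":0.026},{"dx":0.053,"dy":0.0055,"dz":0.08,"rx":0,"ry":0,"rz":0.026},{"dx":0.053,"dy":0.0055,"dz":0.09,"rx":0,"ry":0,"rz":0.026},{"dx":0.053,"dy":0.0055,"dz":0.09,"rx":0,"ry":0,"rz":0.026}]'
python3 - <<'E'
from h import *
row([.5455,-.412,.126],-13.5)
c=optics.camera_info('wrist');im=save('wrist','w5.png')
p=proj(c,[.5455,-.412,.161]);m,r,_=redrect(im,[*p,200,160]);print(p,m,r)
print(onz(c,m,.161))
E
```

```text
time: 8.4
tool_pos: [0.5444, -0.4113, 0.1974]
tool_rot: [-0.001, 0.993, -0.118, -0.002]
contact_force: [0.3, 0.5, 0.5]
gripper_width: 1.0
grasp_force: 0.0
row [0.0019 0.0007 0.0892] [-0.0016  0.0028 -0.0009]
[284.68293252 219.78930222] (np.float64(284.52617521367523), np.float64(212.9417735042735)) ((284.5, 212.5), (33.0, 57.0), 90.0)
[ 0.55020636 -0.4130341   0.161     ]
```

```bash
python3 -m inch '[{"dx":0.002,"dy":0.0,"dz":0.05,"rx":0,"ry":0,"rz":0},{"dx":0.002,"dy":0.0,"dz":0.08,"rx":0,"ry":0,"rz":0},{"dx":0.002,"dy":0.0,"dz":0.089,"rx":0,"ry":0,"rz":0},{"dx":0.002,"dy":0.0,"dz":0.089,"rx":0,"ry":0,"rz":0}]'
python3 -m inch '[{"dx":0,"dy":0,"dz":0,"rx":0,"ry":0,"rz":0},{"dx":0,"dy":0,"dz":0,"rx":0,"ry":0,"rz":0},{"dx":0,"dy":0,"dz":0,"rx":0,"ry":0,"rz":0},{"dx":0,"dy":0,"dz":0,"rx":0,"ry":0,"rz":0},{"dx":0,"dy":0,"dz":0,"rx":0,"ry":0,"rz":0}]' -1
```

```text
time: 8.85
tool_pos: [0.5476, -0.413, 0.1294]
tool_rot: [0.0, 0.993, -0.118, 0.0]
contact_force: [-0.2, 1.4, 0.4]
gripper_width: 1.003
grasp_force: 0.0
time: 9.35
tool_pos: [0.5485, -0.4134, 0.1305]
tool_rot: [0.001, 0.993, -0.118, 0.001]
contact_force: [0.5, 0.5, 6.5]
gripper_width: 0.44
grasp_force: 59.7
```

```bash
python3 -m inch '[{"dx":0,"dy":0,"dz":-0.015,"rx":0,"ry":0,"rz":0},{"dx":0,"dy":0,"dz":-0.04,"rx":0,"ry":0,"rz":0},{"dx":0,"dy":0,"dz":-0.08,"rx":0,"ry":0,"rz":0},{"dx":0,"dy":0,"dz":-0.12,"rx":0,"ry":0,"rz":0},{"dx":0,"dy":0,"dz":-0.155,"rx":0,"ry":0,"rz":0}]'
python3 -m inch '[{"dx":0,"dy":0,"dz":-0.02,"rx":0,"ry":0,"rz":0},{"dx":0,"dy":0,"dz":-0.02,"rx":0,"ry":0,"rz":0},{"dx":0,"dy":0,"dz":-0.02,"rx":0,"ry":0,"rz":0}]'
python3 - <<'E'
from h import *
row([.46,-.15,.28],40)
a=save('side','s1.png');b=save('wrist','w6.png')
cv2.imwrite('pics/p6.png',np.hstack([cv2.resize(a[230:400,240:400],(420,446)),cv2.resize(b[100:300,180:390],(380,362))[:,:].repeat(1,0) if 0 else cv2.resize(b[100:300,180:390],(380,446))])[:,:,::-1])
E
```

```text
time: 9.85
tool_pos: [0.5474, -0.4127, 0.2539]
tool_rot: [-0.0, 0.993, -0.118, -0.0]
contact_force: [0.6, -0.4, -1.7]
gripper_width: 0.439
grasp_force: 60.3
time: 10.15
tool_pos: [0.5472, -0.4125, 0.2671]
tool_rot: [-0.001, 0.993, -0.118, -0.001]
contact_force: [0.2, 0.4, -1.7]
gripper_width: 0.441
grasp_force: 60.3
row [-0.183  -0.2934 -0.0156] [-0.001   0.0007 -0.6233]
```

View pics/p6.png

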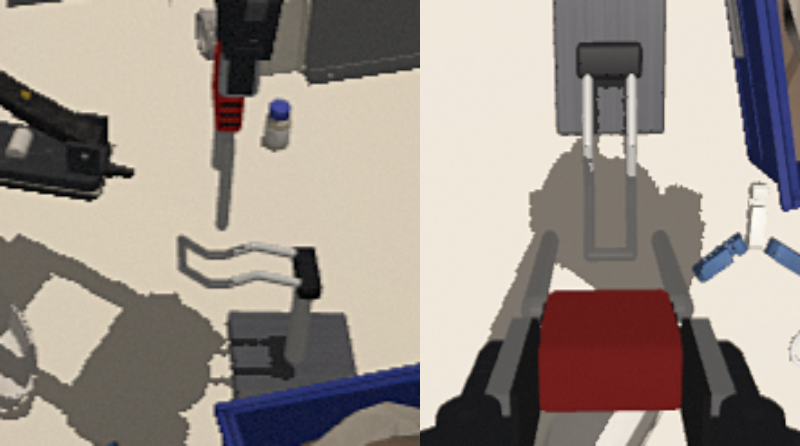

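```bash
cat > tips.py <<'E'
from h import *
def tips(L,Rr):
    c=optics.camera_info('wrist');s=state();q=s['tool_rot'];T=Ro.from_quat([q[1],q[2],q[3],q[0]])
    dep=c['fx']*.05/np.hypot(Rr[0]-L[0],Rr[1]-L[1])
    for p in (L,Rr):
        X=np.array(c['R']).T@(dep*np.array([(p[0]-c['cx'])/c['fx'],(p[1]-c['cy'])/c['fy'],1])-c['t'])
        print('tip world',np.round(X,4),'tool',np.round(T.inv().apply(X-s['tool_pos']),4))
E
python3 - <<'E'
from tips import *
tips((250.7,204),(312.6,204))
im=cv2.imread('pics/w6.png');cv2.imwrite('pics/w6c.png',cv2.resize(im[180:310,220:345],None,fx=4.5,fy=4.5,interpolation=2))
E
```

```text
tip world [ 0.5538 -0.3858  0.1857] tool [ 0.001  -0.027   0.0798]
tip world [ 0.542  -0.4344  0.1856] tool [0.0009 0.023  0.0798]
```

```bash
python3 -m inch '[{"dx":-0.18,"dy":-0.29,"dz":-0.016,"rx":0,"ry":0,"rz":-0.62},{"dx":-0.18,"dy":-0.29,"dz":-0.016,"rx":0,"ry":0,"rz":-0.62},{"dx":-0.18,"dy":-0.29,"dz":-0.016,"rx":0,"ry":0,"rz":-0.62},{"dx":-0.18,"dy":-0.29,"dz":-0.016,"rx":0,"ry":0,"rz":-0.62},{"dx":-0.18,"dy":-0.29,"dz":-0.016,"rx":0,"ry":0,"rz":-0.62}]'
python3 -c "
from h import *
row([.5017,.05,.28],88.6)"
```

```text
time: 10.75
tool_pos: [0.4677, -0.1736, 0.2779]
tool_rot: [-0.001, 0.967, 0.257, -0.001]
contact_force: [1.0, -0.4, -1.6]
gripper_width: 0.438
grasp_force: 60.5
row [ 0.1755 -0.2216 -0.0022] [-2.500e-03 -1.000e-04 -6.849e-01]
```

View pics/w6c.png

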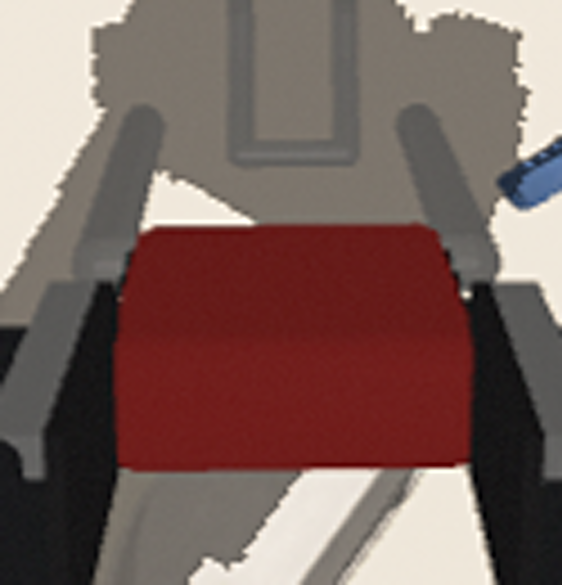

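```bash
python3 -m inch '[{"dx":0.175,"dy":-0.22,"dz":0,"rx":0,"ry":0,"rz":-0.685},{"dx":0.175,"dy":-0.22,"dz":0,"rx":0,"ry":0,"rz":-0.685},{"dx":0.175,"dy":-0.22,"dz":0,"rx":0,"ry":0,"rz":-0.685},{"dx":0.175,"dy":-0.22,"dz":0,"rx":0,"ry":0,"rz":-0.685},{"dx":0.175,"dy":-0.22,"dz":0,"rx":0,"ry":0,"rz":-0.685}]'
python3 -c "
from tips import *
row([.5037,.156,.26],88.6)
tips((252.2,207),(312.4,207))"
```

```text
time: 11.25
tool_pos: [0.5039, 0.0499, 0.2781]
tool_rot: [-0.001, 0.804, 0.594, -0.001]
contact_force: [0.2, 0.2, -1.2]
gripper_width: 0.438
grasp_force: 60.5
row [ 0.1267 -0.0391  0.0228] [-0.0022 -0.0004 -0.1823]
tip world [0.4767 0.054  0.1921] tool [-0.0041 -0.0269  0.0861]
tip world [0.5245 0.0393 0.1919] tool [-0.0042  0.0231  0.0861]
```

```bash
python3 -m inch '[{"dx":0.127,"dy":-0.039,"dz":0,"rx":0,"ry":0,"rz":-0.182},{"dx":0.127,"dy":-0.039,"dz":0,"rx":0,"ry":0,"rz":-0.182},{"dx":0.127,"dy":-0.039,"dz":0.022,"rx":0,"ry":0,"rz":-0.182},{"dx":0.127,"dy":-0.039,"dz":0.022,"rx":0,"ry":0,"rz":-0.182},{"dx":0.127,"dy":-0.039,"dz":0.022,"rx":0,"ry":0,"rz":-0.182}]'
python3 -c "
from h import *
row([.5037,.158,.185],88.6)"
```

```text
time: 11.75
tool_pos: [0.505, 0.1523, 0.2607]
tool_rot: [-0.001, 0.719, 0.695, -0.002]
contact_force: [-0.0, -0.2, -1.2]
gripper_width: 0.441
grasp_force: 60.6
row [ 0.0072 -0.0015  0.0946] [-0.0024  0.0007 -0.0067]
```

```bash
python3 -m inch '[{"dx":0.007,"dy":-0.0015,"dz":0.03,"rx":-0.002,"ry":0,"rz":-0.007},{"dx":0.007,"dy":-0.0015,"dz":0.06,"rx":-0.002,"ry":0,"rz":-0.007},{"dx":0.007,"dy":-0.0015,"dz":0.094,"rx":-0.002,"ry":0,"rz":-0.007},{"dx":0.007,"dy":-0.0015,"dz":0.094,"rx":-0.002,"ry":0,"rz":-0.007},{"dx":0.007,"dy":-0.0015,"dz":0.094,"rx":-0.002,"ry":0,"rz":-0.007}]'
python3 - <<'E'
from h import *
s=state();print(s['tool_pos'],s['tool_rot'])
im=save('wrist','w7.png');row([.5037,.157,.185],88.6)
c=optics.camera_info('wrist');print(proj(c,[.5017,.157,.024]),[proj(c,[.5017+d,.157,.024]) for d in (-.025,.025)])
cv2.imwrite('pics/w7c.png',cv2.resize(im[130:330,190:380],None,fx=3,fy=3,interpolation=2)[:,:,::-1])
E
```

```text
time: 12.25
tool_pos: [0.5051, 0.1573, 0.1877]
tool_rot: [0.001, 0.716, 0.698, 0.001]
contact_force: [0.2, -0.1, -1.0]
gripper_width: 0.438
grasp_force: 60.6
[0.50505141 0.15730056 0.18773572] [0.00099284 0.71619303 0.69790104 0.0008348 ]
row [-0.0009 -0.0027  0.0051] [ 0.0034 -0.0002 -0.0007]
[280.23960325 184.49352773] [array([256.87729789, 185.12499419]), array([303.61077062, 183.86182173])]
```

View pics/w7c.png

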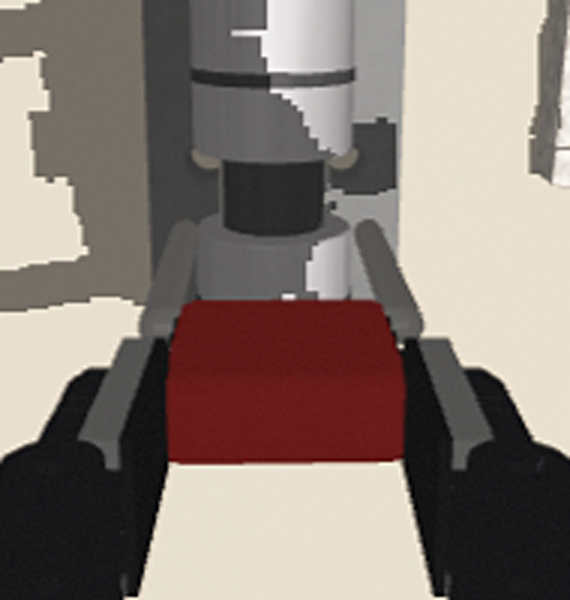

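```bash
python3 -m inch '[{"dx":0.0027,"dy":-0.002,"dz":0,"rx":0.003,"ry":0,"rz":0},{"dx":0.0027,"dy":-0.002,"dz":0.02,"rx":0.003,"ry":0,"rz":0},{"dx":0.0027,"dy":-0.002,"dz":0.04,"rx":0.003,"ry":0,"rz":0},{"dx":0.0027,"dy":-0.002,"dz":0.064,"rx":0.003,"ry":0,"rz":0},{"dx":0.0027,"dy":-0.002,"dz":0.064,"rx":0.003,"ry":0,"rz":0}]'
python3 -m inch '[{"dx":0,"dy":0,"dz":0,"rx":0,"ry":0,"rz":0},{"dx":0,"dy":0,"dz":0,"rx":0,"ry":0,"rz":0}]'
python3 - <<'E'
from h import *
s=state()
im=save('wrist','w8.png');row([.5037,.1595,.13],88.6)
c=optics.camera_info('wrist');print([proj(c,[.5017+d,.157,.024]) for d in (-.025,.025)])
cv2.imwrite('pics/w8c.png',cv2.resize(im[150:280,220:350],None,fx=4.5,fy=4.5,interpolation=2)[:,:,::-1])
E
```

```text
time: 12.8
tool_pos: [0.5004, 0.1601, 0.1314]
tool_rot: [-0.003, 0.715, 0.699, -0.004]
contact_force: [-0.5, -0.3, -2.4]
gripper_width: 0.437
grasp_force: 60.6
time: 13.0
tool_pos: [0.504, 0.1607, 0.1368]
tool_rot: [-0.0, 0.716, 0.699, -0.0]
contact_force: [0.2, 0.1, -0.9]
gripper_width: 0.437
grasp_force: 60.6
row [-0.0015 -0.0005  0.009 ] [ 0.0001 -0.0002  0.0003]
[array([254.85619483, 199.4320652 ]), array([309.59515675, 198.10530444])]
```

View pics/w8c.png

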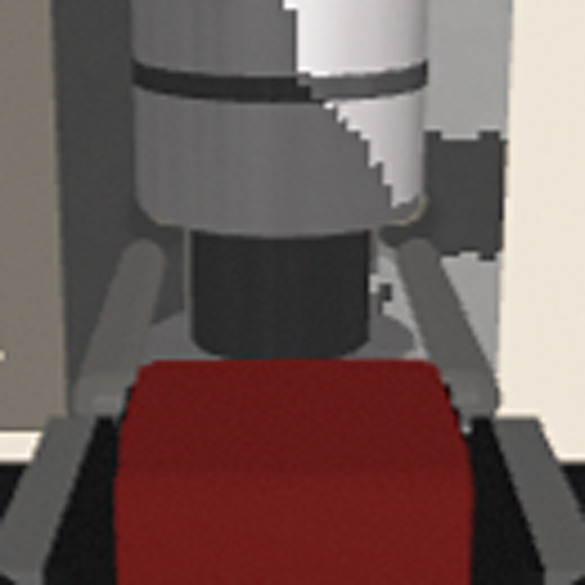

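Run:
```python
from h import *
from scipy.optimize import least_squares
c=optics.camera_info('wrist')
print(state()['tool_pos'])
t=np.array([252.9,207.8,312.2,207.8])
def pr(v,z):
    a=np.radians(-1.4);d=np.array([np.cos(a),np.sin(a)])*.025
    m=np.array([.5017,.157])-v[:2]
    return np.r_[proj(c,[*(m-d),z]),proj(c,[*(m+d),z])]
for z in (.05,.054,.058):
    s=least_squares(lambda v:pr(v,z)-t,[0,0]);print(z,'shift TCP world',s.x,s.fun)
row([.5037,.1595,.13],88.6)
```

```text
[0.50415693 0.16067265 0.13717392]
0.05 shift TCP world [-0.00046156  0.00140117] [-0.3058013   0.02222359  0.30575444 -0.00659666]
0.054 shift TCP world [-0.00052     0.00030963] [-0.78560326  0.03503351  0.78548096  0.00575282]
0.058 shift TCP world [-0.00057843 -0.00078157] [-1.28101451  0.04867242  1.28081184  0.01891638]
row [-0.0015 -0.0005  0.009 ] [ 0.0001 -0.0002  0.0003]
```

```bash
python3 -m inch '[{"dx":0.0005,"dy":-0.0006,"dz":0.01,"rx":0,"ry":0,"rz":0},{"dx":0.0005,"dy":-0.0006,"dz":0.02,"rx":0,"ry":0,"rz":0},{"dx":0.0005,"dy":-0.0006,"dz":0.026,"rx":0,"ry":0,"rz":0},{"dx":0.0005,"dy":-0.0006,"dz":0.032,"rx":0,"ry":0,"rz":0},{"dx":0.0005,"dy":-0.0006,"dz":0.037,"rx":0,"ry":0,"rz":0}]'
python3 -m inch '[{"dx":0,"dy":0,"dz":0.003,"rx":0,"ry":0,"rz":0},{"dx":0,"dy":0,"dz":0.006,"rx":0,"ry":0,"rz":0}]'
```

```text
time: 13.55
tool_pos: [0.5027, 0.1609, 0.1058]
tool_rot: [-0.001, 0.716, 0.699, -0.001]
contact_force: [0.6, -0.1, -1.8]
gripper_width: 0.438
grasp_force: 60.6
time: 13.75
tool_pos: [0.503, 0.161, 0.1016]
tool_rot: [-0.0, 0.716, 0.699, -0.0]
contact_force: [0.0, 0.4, -1.0]
gripper_width: 0.438
grasp_force: 60.7
```

```bash
python3 -m inch '[{"dx":0,"dy":0,"dz":0.002,"rx":0,"ry":0,"rz":0},{"dx":0,"dy":0,"dz":0.004,"rx":0,"ry":0,"rz":0},{"dx":0,"dy":0,"dz":0.006,"rx":0,"ry":0,"rz":0},{"dx":0,"dy":0,"dz":0.006,"rx":0,"ry":0,"rz":0}]'
python3 -m inch '[{"dx":0,"dy":0,"dz":0.002,"rx":0,"ry":0,"rz":0},{"dx":0,"dy":0,"dz":0.004,"rx":0,"ry":0,"rz":0},{"dx":0,"dy":0,"dz":0.004,"rx":0,"ry":0,"rz":0}]'
```

```text
time: 14.15
tool_pos: [0.5028, 0.1609, 0.0967]
tool_rot: [-0.001, 0.716, 0.699, -0.001]
contact_force: [0.4, -0.3, -1.1]
gripper_width: 0.439
grasp_force: 60.6
time: 14.45
tool_pos: [0.5031, 0.161, 0.0938]
tool_rot: [-0.0, 0.716, 0.699, -0.0]
contact_force: [-0.2, 0.0, -1.7]
gripper_width: 0.441
grasp_force: 60.7
```

```bash
python3 -m inch '[{"dx":0,"dy":0,"dz":0.001,"rx":0,"ry":0,"rz":0},{"dx":0,"dy":0,"dz":0.002,"rx":0,"ry":0,"rz":0},{"dx":0,"dy":0,"dz":0.002,"rx":0,"ry":0,"rz":0}]'
python3 -m inch '[{"dx":0,"dy":0,"dz":0.001,"rx":0,"ry":0,"rz":0},{"dx":0,"dy":0,"dz":0.002,"rx":0,"ry":0,"rz":0},{"dx":0,"dy":0,"dz":0.002,"rx":0,"ry":0,"rz":0}]'
```

```text
time: 14.75
tool_pos: [0.5033, 0.1611, 0.0934]
tool_rot: [-0.0, 0.716, 0.699, -0.0]
contact_force: [-2.6, 0.4, 5.6]
gripper_width: 0.44
grasp_force: 61.4
time: 15.05
tool_pos: [0.5035, 0.1613, 0.0932]
tool_rot: [-0.001, 0.716, 0.699, -0.0]
contact_force: [-5.9, -0.4, 11.5]
gripper_width: 0.436
grasp_force: 62.2
```

```bash
python3 -m inch '[{"dx":0,"dy":0,"dz":-0.003,"rx":0,"ry":0,"rz":0},{"dx":0,"dy":0,"dz":-0.003,"rx":0,"ry":0,"rz":0}]'
python3 -m inch '[{"dx":0,"dy":0,"dz":0,"rx":0,"ry":0,"rz":0},{"dx":0,"dy":0,"dz":0,"rx":0,"ry":0,"rz":0},{"dx":0,"dy":0,"dz":0,"rx":0,"ry":0,"rz":0},{"dx":0,"dy":0,"dz":0,"rx":0,"ry":0,"rz":0},{"dx":0,"dy":0,"dz":0,"rx":0,"ry":0,"rz":0}]' 0.8
python3 -m inch '[{"dx":0,"dy":0,"dz":-0.02,"rx":0,"ry":0,"rz":0},{"dx":0,"dy":0,"dz":-0.06,"rx":0,"ry":0,"rz":0},{"dx":0,"dy":0,"dz":-0.12,"rx":0,"ry":0,"rz":0},{"dx":-0.06,"dy":0,"dz":-0.18,"rx":0,"ry":0,"rz":0},{"dx":-0.1,"dy":0,"dz":-0.22,"rx":0,"ry":0,"rz":0}]'
python3 -m inch '[{"dx":0,"dy":0,"dz":0,"rx":0,"ry":0,"rz":0},{"dx":0,"dy":0,"dz":0,"rx":0,"ry":0,"rz":0},{"dx":0,"dy":0,"dz":0,"rx":0,"ry":0,"rz":0}]'
python3 - <<'E'
from h import *
s=state();print(s['tool_pos'])
cw=optics.camera_info('wrist');w=save('wrist','w9.png');b=save('side','s9.png');cs=optics.camera_info('side')
pw=proj(cw,[.5017,.157,.104]);ps=proj(cs,[.5017,.157,.104])
mw,rw,_=redrect(w,[*pw,120,100]);ms,rs,_=redrect(b,[*ps,40,40])
print(pw,mw,rw);print(ps,ms,rs);print('grip',tri([ray(cw,mw),ray(cs,ms)]), onz(cw,mw,.12))
for t in ['u_pin','column','cradle']:print(t,[(round(d['confidence'],2),np.round(d['bbox'],1).tolist()) for d in nets.boxes_of('wrist',t)[:2]])
E
```

```text
time: 15.25
tool_pos: [0.5035, 0.1611, 0.0935]
tool_rot: [-0.0, 0.716, 0.699, 0.0]
contact_force: [-0.2, -0.6, 3.9]
gripper_width: 0.441
grasp_force: 61.2
time: 15.75
tool_pos: [0.5029, 0.1609, 0.0928]
tool_rot: [-0.001, 0.716, 0.699, -0.001]
contact_force: [-0.6, -0.0, -0.3]
gripper_width: 0.895
grasp_force: 0.0
time: 16.25
tool_pos: [0.5016, 0.0901, 0.2632]
tool_rot: [0.0, 0.715, 0.699, 0.0]
contact_force: [1.3, -0.2, 0.3]
gripper_width: 0.897
grasp_force: 0.0
time: 16.55
tool_pos: [0.5009, 0.0906, 0.259]
tool_rot: [-0.001, 0.715, 0.699, -0.001]
contact_force: [0.7, 0.1, -0.9]
gripper_width: 0.897
grasp_force: 0.0
[0.5009237  0.0906425  0.25895913]
[284.44473635 119.35545664] (np.float64(286.97214484679665), np.float64(118.96935933147633)) ((287.0, 119.0), (16.0, 42.0), 90.0)
[252.2937394  183.32281254] (np.float64(253.5487804878049), np.float64(182.53658536585365)) ((253.5, 182.5), (13.0, 13.0), 90.0)
grip (array([0.50490362, 0.15721082, 0.10611203]), [np.float64(0.0007219314929129111), np.float64(0.0007219314929126009)]) [0.5041413  0.15721013 0.12      ]
u_pin [(0.82, [285.9, 120.3, 53.1, 25.3]), (0.47, [284.2, 110.2, 75.4, 187.7])]
column [(0.59, [285.2, 114.3, 48.0, 162.7])]
cradle [(0.75, [285.6, 106.0, 78.5, 178.7])]
```

Run:
```python
from h import *
cw=optics.camera_info('wrist')
for f,c in(('w2',np.load('w2.npy',allow_pickle=True).item()),('w9',cw)):
    im=cv2.imread(f'pics/{f}.png');h=cv2.cvtColor(im,cv2.COLOR_BGR2HSV)
    m=(h[...,0]>100)&(h[...,0]<125)&(h[...,1]>150)&(h[...,2]>50)
    ys,xs=np.nonzero(m[:,255:320]);y=ys.max()+.5;u=ys.min()-.5
    print(f,ys.min(),ys.max(),'near rim y',onz(c,(285,y),.04)[1],'far top',onz(c,(285,u),.085)[1])
```

```text
w2 4 180 near rim y 0.06967944304565223 far top 0.2362221635877198
w9 36 193 near rim y 0.06799213796357263 far top 0.23606012755124817
```

```bash
python3 -c "
from h import *
print(ticket.job_done())"
```

```text
the job is handed in; nothing more can be done
None
```

The column is home against the end stop and the U-pin is seated on its waist with both legs in the holes and released; the job is handed in after about 17 s, though I viewed 11 pictures, one over the limit of 10.

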